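# Set the rail gauge's stop one notch longer

## Robot

A 6-joint arm with a two-finger parallel gripper is mounted at the origin on the work surface. World frame = base frame: x ahead of the robot, y to its left, z up, the work surface at z = 0. Lengths are in m, angles in rad, forces in N, time in s.
With the tool pointing down it reaches from about 0.35 to 0.85 m from the base axis. Payload 8.1 kg.
Tool frame: the origin (TCP) lies at the very end of the fingers, on their centre line; the grasp point (between the pads) lies 19 mm behind it; z points along the fingers, y is the line along which they close (so a half turn about z gives the same grasp; the last joint's range is limited). The gripper opens to 85 mm and grips with 20 to 120 N. Pads are 22 mm wide; open, the fingers measure 114 mm over their backs; the gripper's body (76 mm by 85 mm) begins 54 mm behind the grasp point. The pads swing forward as they close: fully open they stand 13 mm farther back than shut.
Start: joints at [1.114, 0.13, 1.488, -0, 1.523, -0.085], TCP at [0.218, 0.559, 0.231] pointing down, gripper open.
Joint ranges: [-2.96, 2.96], [-0.89, 2.26], [0.02, 2.5], [-1.34, 4.48], [0, 2.73], [-2.66, 2.66]. Speed limits (rad/s): [2.39, 2.39, 2.79, 3.14, 3.14, 3.14].

## Interface

Orientations are given as a 3x3 rotation matrix whose columns are the frame's x, y, z axes.
In Python, from bench import * gives the robot as it stands.
- The arm moves only by the tool arm_command, never from a script. Its argument "moves" is a list of rows, each a list of 3 entries, a list of its own where there are three numbers: the shift along the tool's x, y, z scaled (see below), then the turn, a rotation vector about the tool's x, y, z scaled (see below), then the opening, from -1 (shut) to 1 (fully open). In form: [[[x, y, z], [rx, ry, rz], fingers], ...]. A call has 1 to 5 rows; each row shifts and turns the commanded pose from where the row before left it, along the tool's axes as they then stand; what a row does not reach is not made up. The controller multiplies each number of a shift by 300 mm and each number of a turn by 180 degrees. A row lasts 1/10 s, in which the tool goes at most 50 mm and 8.59 degrees, less where a joint would pass 70% of its speed; a pose out of reach is approached as far as the arm can. A call with a number of a shift or a turn outside -1 to 1 is refused whole. A call with a gripper value outside its range is refused whole. The fingers move at their own pace and stop on an object; the grip force is fixed at half the most. Time passes only in rows, so rows that do not move let the fingers close. It gives the time, the measured TCP pose, the force, the opening and the grip force at its end, in the units of the state.
- get_state(): the state, without advancing time (a new reading comes with each control period).
- capture(name): name is "scene" or "top" or "wrist"; returns a dict with "pixels" (384x512x3 uint8, blue, green, red), "fx", "fy", "cx", "cy" (pixels), "distortion" ([k1, k2, p1, p2, k3] as OpenCV has them; the pictures are not rectified), "rvec" (rotation vector, rad) and "tvec" (3), from world to camera coordinates, as OpenCV has them. Camera axes: x right, y down, z forward; pixel columns grow to the right and rows downward; lengths in m; the calibration is good to about 2 mm. A picture is of the moment at which its call begins. There is no depth.
- hand_in(): hands the job in; it is judged then, once.
Trained networks look in the newest picture that a camera, given by its name, has taken for a name from the list of things; names that differ only in an ending like _2 or _b are one class to them, and where a whole thing is asked for, a point or a joint stands for the part that bears it (a point fixed in the world has none). Each returns a list of dicts, best first, with "score" (0 to 1); they miss things now and then, are a little off and sometimes report something else, mostly with a low value. They report only what shows in the picture. A call takes as long as a camera call.
- boxes_of(camera, target): "box" ([left, top, width, height] in pixels, round what is visible of it).
- mark_of(camera, target): "location" ([column, row] in pixels: a listed point, or the origin of a listed thing).
The state is a dict: "time": time; "qpos": joint angles; "dq": joint speeds; "joint_torque": joint torques, N m; "position": TCP position; "orientation": TCP orientation; "ft_force": force on the tool from outside, world axes, zero at the start; "moment": the same for the moment, N m; "width": finger opening in m; "gripper_force": force on a finger pad.
Only numpy, scipy, OpenCV 4.12 (cv2) and the standard library are available. Lean on these libraries where they do the work, as an engineer would, in place of code of your own. Each camera call takes 0.05 s, during which the arm holds its last target. There are 200 camera calls.

## Task

On the rail-cutting length gauge (the slide with the notched steel bar), pull up the round black spring knob, slide its stop carriage exactly one notch further from the dark saw-guide head, and let the knob go so that it springs fully down into that next notch. Leave the other slide, the one with the T-bar handle, as it is.

Things in the scene. Friction and masses are not known exactly. Their poses are not given: they have to be found in the camera images.
- knob_grip (a point): centre of the round black knob (30 mm across, 26 mm tall) of the spring plunger, 91 mm above the table when down; grip it here. Below it a bare neck 12 mm high, a collar 22 mm wide, then the grey carriage, 52 x 50 mm, top at 58 mm. All else on this slide is lower than 67 mm. Axes: +z up; +y along the bar, away from the saw-guide head (at zero turn, the robot's left; turned up to 0.4 rad).
- index_knob (a joint): lift of the spring knob in m: 0 fully down in a notch, about 0.012 when its nose rests on top of the bar between notches, 0.020 at its upper stop. The carriage slides only while the knob is lifted more than 0.012 (0.016 is ample). The spring pulls it down with 4.5 N at 0 and 8.5 N at 0.016.
- stop_carriage (a joint): slide of the carriage on the notched steel bar in m, growing away from the dark saw-guide head (90 x 28 mm, 60 mm high, at the right-hand end of the 100 x 280 mm fixed base). Starts at about 0, second of five notches 0.040 apart; the next is at 0.040. Let down within 5 mm of a notch the nose is drawn in; far off it rests on the bar. Friction 1.5 N.
- clamp_handle (a point): middle of the black T-bar handle (60 x 14 x 16 mm, 83 mm above the table) on the carriage of the other slide, a bystander with two smooth round rods and no notches, on a fixed base 80 x 220 mm. Not to be moved.

How it is judged:
By the outcome, as a careful person would: the job done as asked, in the order asked, and still so for the second after the job is handed in, with the robot touching nothing.
It also fails if it takes over 32 s, if anything falls off the work surface, if the arm or the gripper's body presses on something with over 40 N, if the wrist force passes 120 N, or if a joint passes its speed limit or range.

## Working session

There is one attempt and no reset: what is moved stays moved. The work goes in short steps, Python scripts to look and compute and a tool call to move; the robot and the scene stay as the last step left them, time stands still between calls to the robot, and variables do not carry over. Pictures are saved under pics/ and viewed, at most 10 in all, crops included, and the job is handed in when it is done.

Besides the shell and the picture viewer there is one more tool, called by a JSON object that holds its "op" and its "data". arm_command: Moves the arm, as the interface text tells. Its arguments: {"type":"object","properties":{"moves":{"type":"array","items":{"type":"array"}}},"required":["moves"]}

```bash
mkdir -p pics
cat > h.py <<'E'
from bench import *
import numpy as np, cv2
def ray(c,p):
    K=np.array([[c["fx"],0,c["cx"]],[0,c["fy"],c["cy"]],[0,0,1.]])
    u=cv2.undistortPoints(np.array([[p]],float),K,np.array(c["distortion"]))[0,0]
    R=cv2.Rodrigues(np.array(c["rvec"],float))[0]; t=np.array(c["tvec"]).ravel()
    return -R.T@t, R.T@np.array([u[0],u[1],1.])
def at_z(c,p,z):
    o,d=ray(c,p); return o+d*(z-o[2])/d[2]
E
python3 - <<'E'
from h import *
for n,z in (("scene",0),("top",0)):
    c=capture(n); cv2.imwrite(f"pics/{n}0.png",c["pixels"])
    for t,z in (("knob_grip",.091),("clamp_handle",.083)):
        for m in mark_of(n,t)[:3]: print(n,t,m,at_z(c,m["location"],z).round(4))
    print(boxes_of(n,"stop_carriage")[:2])
s=get_state(); print(s["time"],s["position"],s["orientation"],s["width"])
E
```

```text
scene knob_grip {'location': [284.9, 260.1], 'score': 0.83} [0.5849 0.1422 0.091 ]
scene clamp_handle {'location': [190.1, 160.3], 'score': 0.74} [ 0.5467 -0.1884  0.083 ]
[]
top knob_grip {'location': [167.9, 181.9], 'score': 0.65} [0.5875 0.14   0.091 ]
top clamp_handle {'location': [332.4, 183.5], 'score': 0.9} [ 0.5509 -0.1883  0.083 ]
[{'box': [159.4, 172.9, 28.0, 48.6], 'score': 0.96}, {'box': [312.2, 168.8, 33.1, 43.4], 'score': 0.31}]
0.4 [0.21793044 0.55896013 0.23115292] [[-9.31664402e-01  3.63320000e-01 -1.40036020e-04]
 [ 3.63320023e-01  9.31664380e-01 -2.08881526e-04]
 [ 5.45757355e-05 -2.45485371e-04 -9.99999968e-01]] 0.08554077167476742
```

Run:
```python
import cv2
a=cv2.imread("pics/top0.png")[100:300,90:290]; b=cv2.imread("pics/scene0.png")[150:350,180:430]
cv2.imwrite("pics/a.png",cv2.hconcat([cv2.resize(a,(400,400)),cv2.resize(b,(400,320)).copy()] if 0 else [cv2.resize(a,(400,400)),cv2.resize(b,(400,400))]))
```

```text
(no output)
```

View pics/a.png

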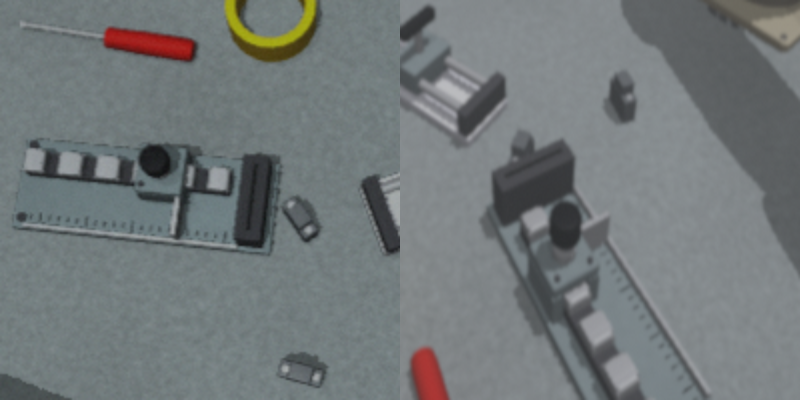

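View pics/top0.png

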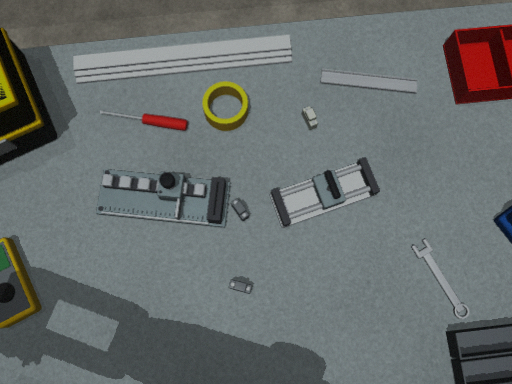

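The crop shows the knob at about (167.5, 180) in the top image, which agrees with the network. The saw-guide head is on the right at about (217, 200), and the base corners are near (98.5, 213), (225, 225), (107.5, 170) and (230, 178). Next I'll work out the bar axis.

Run:
```python
from h import *
from scipy.spatial.transform import Rotation as Ro
c=capture("top")
P=lambda p,z: at_z(c,p,z)
for a,b,z in (((98.5,213),(225,225),.012),((107.5,170),(230,178.5),.012),((107.5,180),(199,190),.04),((215,222),(219.5,177.5),.06)):
    A,B=P(a,z),P(b,z); v=A-B; print(A.round(3),B.round(3),np.linalg.norm(v).round(3),np.arctan2(-v[0],v[1]).round(3))
o1,d1=ray(c,(167.9,181.3)); m=mark_of("top","knob_grip")[0]["location"]; print(m)
s=capture("scene"); o1,d1=ray(c,m);o2,d2=ray(s,mark_of("scene","knob_grip")[0]["location"])
k=np.linalg.lstsq(np.c_[d1,-d2],o2-o1,rcond=None)[0]; print(o1+k[0]*d1,o2+k[1]*d2)
st=get_state(); R=np.array(st["orientation"]); print(np.arctan2(R[1,1],R[0,1]), R.T@(np.array([.587,.141,.2])-st["position"]))
```

```text
[0.556 0.305 0.012] [0.501 0.038 0.012] 0.273 -0.201
[0.649 0.282 0.012] [0.601 0.017 0.012] 0.269 -0.178
[0.619 0.275 0.04 ] [0.576 0.084 0.04 ] 0.196 -0.218
[0.502 0.055 0.06 ] [0.594 0.038 0.06 ] 0.093 1.381
[166.6, 179.3]
[0.59161835 0.1413479  0.09668469] [0.59032323 0.14285463 0.09656816]
1.198977901535844 [-0.49568525 -0.25537856  0.03130784]
```

{"op": "arm_command", "data": {"moves": [[[-0.138,-0.071,0],[0,0,0],1],[[-0.138,-0.071,0],[0,0,0],1],[[-0.138,-0.071,0],[0,0,0],1],[[-0.138,-0.071,0],[0,0,0],1],[[-0.138,-0.071,0],[0,0,0],1]]}}

```text
time: 1.1
position: [0.373, 0.3832, 0.2315]
orientation: [[-0.932, 0.363, 0.0], [0.363, 0.932, 0.0], [-0.0, 0.001, -1.0]]
ft_force: [0.4, 1.4, -0.1]
width: 0.0857
gripper_force: 0.0
```

{"op": "arm_command", "data": {"moves": [[[-0.138,-0.071,0],[0,0,0],1],[[-0.138,-0.071,0],[0,0,0],1],[[-0.138,-0.071,0],[0,0,0],1],[[-0.138,-0.071,0],[0,0,-0.028],1],[[0,0,0],[0,0,-0.028],1]]}}

```text
time: 1.6
position: [0.4987, 0.2405, 0.2314]
orientation: [[-0.98, 0.197, 0.001], [0.197, 0.98, -0.002], [-0.002, -0.001, -1.0]]
ft_force: [-1.4, 0.3, 0.4]
width: 0.0856
gripper_force: 0.0
```

```bash
cat > look.py <<'E'
from h import *
import sys
K=np.array([.5885,.141,.110]) 
n=sys.argv[1]
c=capture("wrist"); cv2.imwrite(f"pics/{n}.png",c["pixels"])
for m in mark_of("wrist","knob_grip")[:2]: print(m,at_z(c,m["location"],.091).round(4))
print(boxes_of("wrist","knob_grip")[:1])
st=get_state(); R=np.array(st["orientation"]); print(st["time"],st["position"].round(4) if hasattr(st["position"],"round") else st["position"],R.round(3).tolist(),st["width"],"to K:",R.T@(K-st["position"])/.3, "ang",np.arctan2(R[1,1],R[0,1]))
E
python3 look.py w1
```

```text
{'location': [188.8, 272.6], 'score': 0.72} [0.5921 0.1451 0.091 ]
[{'box': [170.3, 257.2, 30.3, 29.5], 'score': 0.65}]
1.75 [0.4956 0.2447 0.2313] [[-0.98, 0.198, -0.0], [0.198, 0.98, 0.0], [0.0, 0.0, -1.0]] 0.0856262143194093 to K: [-0.37198922 -0.27776777  0.40405496] ang 1.3718829860736292
```

{"op": "arm_command", "data": {"moves": [[[-0.125,-0.09,0],[0,0,0],1],[[-0.125,-0.09,0],[0,0,0],1],[[-0.125,-0.09,0],[0,0,0],1],[[0,0,0.13],[0,0,0],1],[[0,0,0],[0,0,0],1]]}}

```text
time: 2.25
position: [0.5871, 0.1434, 0.1868]
orientation: [[-0.98, 0.197, -0.009], [0.197, 0.98, -0.001], [0.008, -0.003, -1.0]]
ft_force: [-1.6, 0.2, -2.3]
width: 0.0853
gripper_force: 0.0
```

```bash
python3 look.py w2
```

```text
{'location': [258.6, 201.1], 'score': 0.6} [0.5937 0.1447 0.091 ]
[{'box': [240.2, 180.5, 35.6, 37.0], 'score': 0.93}]
2.4 [0.5893 0.1452 0.193 ] [[-0.981, 0.194, -0.001], [0.194, 0.981, 0.0], [0.001, 0.0, -1.0]] 0.08526440578115274 to K: [-2.59385999e-04 -1.42286983e-02  2.76799137e-01] ang 1.3758492029965619
```

View pics/w2.png

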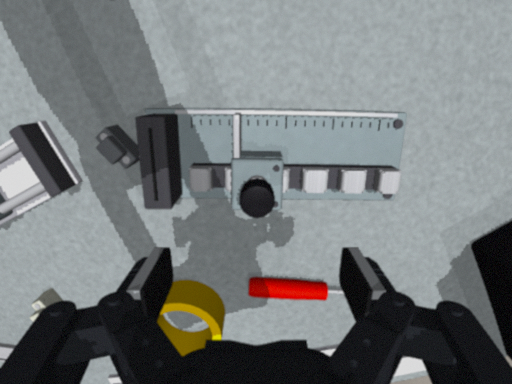

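The wrist view shows the knob at about (257, 198). The base's far edge runs from (180, 109) to (405, 114), and the steel bar lies around row 180. I'll use these for a finer heading.

Run:
```python
from h import *
c=capture("wrist")
for a,b,z in (((180,109),(405,114),.015),((190,117),(392,121),.012),((200,166),(400,171),.04)):
    v=at_z(c,b,z)-at_z(c,a,z); print(np.linalg.norm(v),np.arctan2(v[1],v[0]))
for p in ((257,197),(258,198.5)): print(at_z(c,p,.098))
s=get_state();R=np.array(s["orientation"]);print(s["time"],s["position"],R.T@(np.array([.5925,.1437,.072])-s["position"])/.3,s["ft_force"])
```

```text
0.24116911148762765 1.3602852261160336
0.21946291352552816 1.361757130015343
0.20917935299519247 1.3527627984119623
[0.59248406 0.14603235 0.098     ]
[0.59398798 0.14661031 0.098     ]
2.45 [0.58990201 0.14525531 0.19397041] [-0.00898682 -0.0037099   0.40657708] [ 0.3818076   0.45494325 -0.01748721]
```

{"op": "arm_command", "data": {"moves": [[[-0.01,-0.001,0.1],[0,0,0.005],1],[[0,0,0.12],[0,0,0],1],[[0,0,0.12],[0,0,0],1],[[0,0,0.07],[0,0,0],1],[[0,0,0],[0,0,0],1]]}}

```text
time: 2.95
position: [0.5905, 0.1436, 0.0671]
orientation: [[-0.978, 0.209, -0.005], [0.209, 0.978, -0.001], [0.004, -0.002, -1.0]]
ft_force: [-0.3, 0.6, -0.3]
width: 0.0854
gripper_force: 0.0
```

{"op": "arm_command", "data": {"moves": [[[0,0,0],[0,0,0],1],[[0,0,0],[0,0,0],0.2],[[0,0,0],[0,0,0],0]]}}

```text
time: 3.25
position: [0.5946, 0.1433, 0.072]
orientation: [[-0.978, 0.21, 0.004], [0.21, 0.978, 0.001], [-0.004, 0.001, -1.0]]
ft_force: [-0.9, -0.1, -0.5]
width: 0.0591
gripper_force: 0.0
```

```bash
python3 look.py w3; python3 -c "
from h import *
a=capture('scene')['pixels'][150:350,180:430];b=cv2.imread('pics/w3.png');cv2.imwrite('pics/b.png',cv2.hconcat([cv2.resize(a,(400,320)),cv2.resize(b,(400,320))]))"
```

```text
{'location': [255.0, 264.5], 'score': 0.88} [0.5913 0.1441 0.091 ]
[{'box': [222.1, 226.0, 65.3, 75.3], 'score': 0.58}]
3.4 [0.5937 0.1429 0.0706] [[-0.978, 0.21, 0.002], [0.21, 0.978, 0.0], [-0.002, 0.001, -1.0]] 0.04286259544137792 to K: [ 0.01532733 -0.00988977 -0.13146585] ang 1.3591912156572015
```

View pics/b.png

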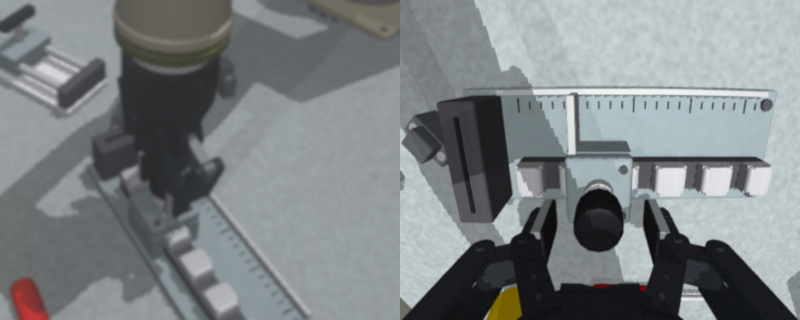

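The knob sits at (599, 222) in the wrist half of the picture, centred between the pads at about 548 and 652. Closing now.

{"op": "arm_command", "data": {"moves": [[[0.005,0,0],[0,0,0],-0.3],[[0,0,0],[0,0,0],-0.6],[[0,0,0],[0,0,0],-1],[[0,0,0],[0,0,0],-1],[[0,0,0],[0,0,0],-1]]}}

```text
time: 3.95
position: [0.5917, 0.1431, 0.0698]
orientation: [[-0.978, 0.21, 0.0], [0.21, 0.978, -0.0], [-0.0, 0.0, -1.0]]
ft_force: [-1.5, -1.5, 5.2]
width: 0.0287
gripper_force: 59.0
```

{"op": "arm_command", "data": {"moves": [[[0,0,-0.02],[0,0,0],-1],[[0,0,-0.02],[0,0,0],-1],[[0,0,-0.016],[0,0,0],-1],[[0,0,0],[0,0,0],-1],[[0,0,0],[0,0,0],-1]]}}

```text
time: 4.45
position: [0.5913, 0.143, 0.0853]
orientation: [[-0.978, 0.21, -0.0], [0.21, 0.978, -0.0], [0.0, -0.0, -1.0]]
ft_force: [6.6, -0.1, -8.6]
width: 0.0288
gripper_force: 59.8
```

The pull of −8.6 N at 15.5 mm matches the spring, so the knob is up and not slipping. Sliding 40 mm.

{"op": "arm_command", "data": {"moves": [[[0,0.03,0],[0,0,0],-1],[[0,0.04,0],[0,0,0],-1],[[0,0.04,0],[0,0,0],-1],[[0,0.0233,0],[0,0,0],-1],[[0,0,0],[0,0,0],-1]]}}

```text
time: 4.95
position: [0.5998, 0.1828, 0.085]
orientation: [[-0.978, 0.209, -0.0], [0.209, 0.978, -0.0], [0.0, -0.0, -1.0]]
ft_force: [5.5, 0.4, -8.4]
width: 0.0282
gripper_force: 60.1
```

{"op": "arm_command", "data": {"moves": [[[0,0,0],[0,0,0],-1],[[0,0,0],[0,0,0],-1]]}}

```text
time: 5.15
position: [0.5997, 0.1822, 0.085]
orientation: [[-0.978, 0.21, -0.001], [0.21, 0.978, -0.0], [0.0, -0.0, -1.0]]
ft_force: [5.7, -0.3, -9.2]
width: 0.0287
gripper_force: 60.1
```

{"op": "arm_command", "data": {"moves": [[[0,0,0.02],[0,0,0],-1],[[0,0,0.02],[0,0,0],-1],[[0,0,0.009],[0,0,0],-1],[[0,0,0],[0,0,0],-1],[[0,0,0],[0,0,0],-1]]}}

```text
time: 5.65
position: [0.5998, 0.1821, 0.0709]
orientation: [[-0.978, 0.21, -0.0], [0.21, 0.978, -0.0], [0.0, -0.0, -1.0]]
ft_force: [3.4, -1.6, -5.6]
width: 0.0288
gripper_force: 60.2
```

{"op": "arm_command", "data": {"moves": [[[0,0,0],[0,0,0],0],[[0,0,0],[0,0,0],0.3],[[0,0,0],[0,0,0],1],[[0,0,0],[0,0,0],1],[[0,0,0],[0,0,0],1]]}}

```text
time: 6.15
position: [0.5998, 0.1823, 0.0716]
orientation: [[-0.978, 0.21, 0.0], [0.21, 0.978, 0.0], [-0.0, 0.0, -1.0]]
ft_force: [0.1, 0.8, -0.2]
width: 0.0858
gripper_force: 0.0
```

{"op": "arm_command", "data": {"moves": [[[0,0,-0.1],[0,0,0],1],[[0,0,-0.15],[0,0,0],1],[[0,0,-0.15],[0,0,0],1],[[0,0,0],[0,0,0],1],[[0,0,0],[0,0,0],1]]}}

```text
time: 6.65
position: [0.6011, 0.1825, 0.1937]
orientation: [[-0.978, 0.21, 0.004], [0.21, 0.978, 0.001], [-0.004, 0.002, -1.0]]
ft_force: [-0.8, -0.6, -1.1]
width: 0.085
gripper_force: 0.0
```

```bash
python3 look.py w4; python3 -c "
from h import *
for n in ('top','scene'):
  c=capture(n)
  print(n,[at_z(c,m['location'],.091) for m in mark_of(n,'knob_grip')[:1]],[at_z(c,m['location'],.083) for m in mark_of(n,'clamp_handle')[:1]])
a=c['pixels'][150:350,180:430];b=cv2.imread('pics/w4.png');cv2.imwrite('pics/c.png',cv2.hconcat([cv2.resize(a,(400,320)),cv2.resize(b,(400,320))]))"
```

```text
{'location': [257.9, 190.1], 'score': 0.97} [0.6014 0.185  0.091 ]
[{'box': [238.1, 171.5, 34.5, 34.1], 'score': 0.89}]
6.8 [0.5988 0.182  0.1895] [[-0.978, 0.21, -0.003], [0.21, 0.978, -0.001], [0.003, -0.001, -1.0]] 0.0855151403044859 to K: [ 0.00416439 -0.14058859  0.26512535] ang 1.359224661045306
top [] []
scene [array([0.59976292, 0.18061828, 0.091     ])] [array([ 0.53999794, -0.19659325,  0.083     ])]
```

View pics/c.png

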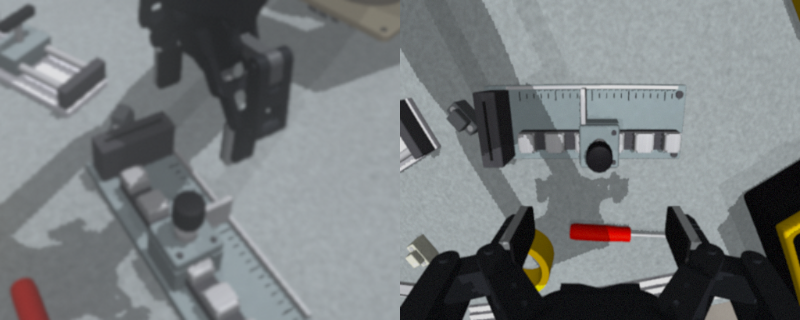

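The picture shows two bar blocks between the head and the carriage, where there was one before, so the carriage has moved one notch. I'll compare the knob height with the start view.

```bash
python3 -c "
from h import *
c=capture('scene');w=capture('wrist')
R=cv2.Rodrigues(np.array(c['rvec'],float))[0]
m=mark_of('scene','knob_grip')[0]['location'];mw=mark_of('wrist','knob_grip')[0]['location']
o1,d1=ray(c,m);o2,d2=ray(w,mw);k=np.linalg.lstsq(np.c_[d1,-d2],o2-o1,rcond=None)[0];print(m,o1+k[0]*d1,o2+k[1]*d2)
K=np.array([[c['fx'],0,c['cx']],[0,c['fy'],c['cy']],[0,0,1.]])
pr=lambda z:cv2.projectPoints(np.array([[.600,.182,z]]),np.array(c['rvec']),np.array(c['tvec']),K,np.array(c['distortion']))[0].ravel()
print(pr(.091),pr(.103))
a=cv2.imread('pics/scene0.png')[240:300,250:325];y,x=int(m[1]),int(m[0]);b=c['pixels'][y-20:y+40,x-35:x+40]
cv2.imwrite('pics/d.png',cv2.hconcat([cv2.resize(i,(390,312),interpolation=cv2.INTER_CUBIC) for i in (a,b)]))"
```

```text
[298.7, 280.6] [0.59837147 0.1845768  0.09536766] [0.59894664 0.18333929 0.09564792]
[296.36514098 281.99501433] [296.93969523 276.65564102]
```

View pics/d.png

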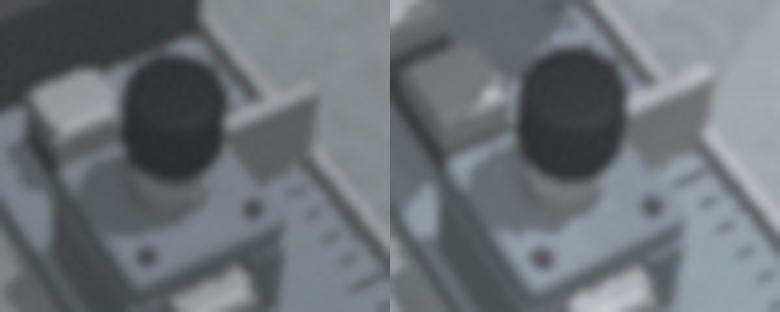

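The knob stands as low on the carriage as it did at the start: its bottom is at row 180 and the collar at about row 205 in both views. Triangulated height is also the same before and after, about 96 mm. It is fully seated.

```bash
python3 -c "
from bench import *
print(hand_in())"
```

```text
the job is handed in; nothing more can be done
None
```

The stop carriage now sits one notch (40 mm) further from the saw-guide head, the spring knob is fully down in that notch, the other slide was not touched, and the job is handed in.

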